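# Lid the four clay pots

## Task

Put each of the four loose clay lids on the pot of its own shape and size (large round, small round, square, oblong), right way up, its step inside the mouth so that it sits flat on the rim and in line with the pot's sides. Set them down gently, leave the pots standing on the table, and do not shift the little clay bird or the brush jar.

Things in the scene. Friction and masses are not known exactly. Their poses are not given: they have to be found in the camera images.
- lid_large_mid (a point): Large round white clay lid lying right way up on the table, 48 mm high, 160 g. From its underside: step 0-8 mm (54 mm diameter), plate 8-16 mm (92 mm diameter), knob on top 16-48 mm (upright cylinder, 24 mm diameter). Point: its centre, 24 mm above its underside, on the axis; z up.
- lid_small_mid (a point): Small round white clay lid lying right way up on the table, 48 mm high, 100 g. From its underside: step 0-8 mm (28 mm diameter), plate 8-16 mm (62 mm diameter), knob on top 16-48 mm (upright cylinder, 24 mm diameter). Point: its centre, 24 mm above its underside, on the axis; z up.
- lid_square_mid (a point): Square white clay lid lying right way up on the table, 48 mm high, 160 g. From its underside: step 0-8 mm (48 x 48 mm), plate 8-16 mm (82 x 82 mm), knob on top 16-48 mm (square, 24 x 24 mm). Point: its centre, 24 mm above its underside, on the axis; z up; x and y are parallel to its sides and to the knob's sides.
- lid_oblong_mid (a point): Oblong white clay lid lying right way up on the table, 48 mm high, 150 g. From its underside: step 0-8 mm (76 x 24 mm), plate 8-16 mm (112 mm along x, 60 mm along y), knob on top 16-48 mm (bar, 44 mm along x and 24 mm thick along y, gripped across y). Point: its centre, 24 mm above its underside, on the axis; z up; x runs along its length.
- pot_large_mouth (a point): Large round white clay pot, black inside, 45 mm high, on the table, 100 mm outside diameter, round mouth of 72 mm, 450 g, loose. Point: centre of its mouth at rim height (45 mm up), z up. Takes lid_large: when seated, the lid's plate rests on the rim, its step is in the mouth and its point is 16 mm above this one.
- pot_small_mouth (a point): Small round white clay pot, black inside, 45 mm high, on the table, 66 mm outside diameter, round mouth of 44 mm, 300 g, loose. Point: centre of its mouth at rim height (45 mm up), z up. Takes lid_small: when seated, the lid's plate rests on the rim, its step is in the mouth and its point is 16 mm above this one.
- pot_square_mouth (a point): Square white clay pot, black inside, 45 mm high, on the table, 88 x 88 mm outside, square mouth of 64 x 64 mm, 450 g, loose. Point: centre of its mouth at rim height (45 mm up), z up, x and y parallel to its sides. Takes lid_square: when seated, the lid's plate rests on the rim, its step is in the mouth and its point is 16 mm above this one.
- pot_oblong_mouth (a point): Oblong white clay pot, black inside, 45 mm high, on the table, 120 mm along x by 68 mm along y outside, mouth of 92 x 40 mm, 450 g, loose. Point: centre of its mouth at rim height (45 mm up), z up, x along its length. Takes lid_oblong: when seated, the lid's plate rests on the rim, its step is in the mouth and its point is 16 mm above this one.
- bird: Bystander: little brown clay bird, 44 mm high, about 45 mm long, 60 g, standing between the pots and lids. Origin: centre of its underside. Not to be shifted.
- brush_jar: Bystander: glass jar with paint brushes, 68 mm diameter, jar 90 mm and brushes up to 220 mm high, at the left side. Origin: centre of its underside. Not to be shifted.
There are look-alikes about, which are no part of the job. What is shaped like the part that bears lid_square_mid but yellow is not meant. What is shaped like the part that bears lid_small_mid but red is not meant.

How it is judged:
At the end, for the whole second after the job is handed in: Each lid on its own pot: centred within 12 mm, its point 12 to 20 mm above the mouth point, lid and pot tilted under 0.07 rad, square and oblong lids within 0.25 rad of the pot's sides (any symmetric way round), lids at rest, pots standing on the table (mouth below 52 mm) (horizontal distance between lid_large_mid and pot_large_mouth below 0.012 m and z of lid_large_mid in the frame of pot_large_mouth between 0.012 and 0.02 m and angle between each of lid_large_mid, pot_large_mouth, lid_small_mid, pot_small_mouth, lid_square_mid, pot_square_mouth, lid_oblong_mid, pot_oblong_mouth's own z axis and vertical below 0.07 rad and linear speed of each of lid_large, lid_small, lid_square, lid_oblong below 0.02 m/s and height (world z) of each of pot_large_mouth, pot_small_mouth, pot_square_mouth, pot_oblong_mouth below 0.052 m and horizontal distance between lid_small_mid and pot_small_mouth below 0.012 m and z of lid_small_mid in the frame of pot_small_mouth between 0.012 and 0.02 m and horizontal distance between lid_square_mid and pot_square_mouth below 0.012 m and z of lid_square_mid in the frame of pot_square_mouth between 0.012 and 0.02 m and (angle between the x axis of lid_square_mid and the x axis of pot_square_mouth, either way round below 0.25 rad or angle between the x axis of lid_square_mid and the y axis of pot_square_mouth, either way round below 0.25 rad) and horizontal distance between lid_oblong_mid and pot_oblong_mouth below 0.012 m and z of lid_oblong_mid in the frame of pot_oblong_mouth between 0.012 and 0.02 m and angle between the x axis of lid_oblong_mid and the x axis of pot_oblong_mouth, either way round below 0.25 rad); the robot touches nothing.
It fails at once if the clay bird or the brush jar is shifted by more than 20 mm (distance of any of bird, brush_jar from where it was at the start of the episode above 0.02 m).
It fails at once if a lid is banged or pressed onto its pot with more than 40 N (contact force between lid_large and pot_large above 40 N or contact force between lid_small and pot_small above 40 N or contact force between lid_square and pot_square above 40 N or contact force between lid_oblong and pot_oblong above 40 N).
It also fails if it takes over 109 s, if anything falls off the work surface, if the arm or the gripper's body presses on something with over 40 N, if the wrist force passes 120 N, or if a joint passes its speed limit or range.

## Robot

A 6-joint arm with a two-finger parallel gripper is mounted at the origin on the work surface. World frame = base frame: x ahead of the robot, y to its left, z up, the work surface at z = 0. Lengths are in m, angles in rad, forces in N, time in s.
With the tool pointing down it reaches from about 0.4 to 0.825 m from the base axis. Payload 7 kg.
Tool frame: the origin (TCP) lies midway between the tips of the shut fingers; the grasp point (between the pads) lies arm.hold_point_z behind it (arm.hold_point_z is the distance from the TCP to the grasp point, in m); z points along the fingers, y is the line along which they close (so a half turn about z gives the same grasp; the last joint's range is limited). The gripper opens to 88 mm and grips with 3 to 60 N. Pads are 19 mm wide; open, the fingers measure 130 mm over their backs; the gripper's body (78 mm by 193 mm) begins 47 mm behind the grasp point.
Start: joints at [-0.994, 0.359, 0.012, 0, -1.224, -0.288], TCP at [0.192, -0.647, 0.227] pointing down, gripper open.
Joint ranges: [-3.07, 3.07], [-1.43, 2.12], [-1.02, 1.25], [-3.03, 1.67], [-3.05, -0], [-3.03, 3.03]. Speed limits (rad/s): [2.39, 2.39, 3.01, 3.14, 3.14, 3.14].

## Interface

Orientations are given as [roll, pitch, yaw] about the fixed x, y, z axes, in that order (R = Rz(yaw) Ry(pitch) Rx(roll)).
In Python, from station import arm gives the robot as it stands.
- The arm moves only by the shell command python3 -m crank 'ROWS' [OPENING] [FORCE]. ROWS is JSON, a list that holds one entry, the list of rows, each a list of 4 numbers: the shift along the tool's x, y, z in units of 25 mm (1.0 is 25 mm), then the turn about the tool's z in units of 5 degrees (1.0 is 5 degrees). A call has 1 to 12 rows; each row is the pose to reach, as a shift and turn from the pose commanded when the call began, along the tool's axes at that moment; what a row does not reach only later rows make up. A row lasts 1/8 s, in which the tool goes at most 62.5 mm and 10.7 degrees, less where a joint would pass 70% of its speed; a pose out of reach is approached as far as the arm can. A call with a gripper value outside its range is refused whole. OPENING is the closure, from 0 (fully open) to 1 (shut), set as the call begins (- or left out, the last holds). The fingers move at their own pace and stop on an object; FORCE is the grip in N (left out, the last holds). Time passes only in rows, so rows that repeat a pose let the fingers close. It gives the time, the measured TCP pose, the force, the opening and the grip force at its end, in the units of the state.
- arm.get_state(): the state, without advancing time (a new reading comes with each control period).
- arm.grab_frame(name): name is "scene" or "top"; returns (picture, depth): 400x640x3 uint8, red, green, blue; 400x640 float32, m along the optical axis (not along the pixel's ray), 0 where there is no reading.
- arm.get_calibration(name): a dict with "mtx" (3x3 intrinsics, pixels), "R" (3x3) and "t" (3): a world point X has camera coordinates R X + t. Camera axes: x right, y down, z forward; pixel columns grow to the right and rows downward; lengths in m; the calibration is good to about 2 mm. A picture is of the moment at which its call begins. get_calibration takes no time and is no camera call.
- arm.job_done(): hands the job in; it is judged then, once.
Trained networks look in the newest picture that a camera, given by its name, has taken for a name from the list of things; names that differ only in an ending like _2 or _b are one class to them, and where a whole thing is asked for, a point or a joint stands for the part that bears it (a point fixed in the world has none). Each returns a list of dicts, best first, with "score" (0 to 1); they miss things now and then, are a little off and sometimes report something else, mostly with a low value. They report only what shows in the picture. A call takes as long as a camera call. They do not tell look-alikes from the thing itself.
- arm.recognise(thing, camera): "extent" ([left, top, width, height] in pixels, round what is visible of it).
- arm.trace(thing, camera): "mask" (400x640 bool, what is visible of it) and "extent" ([left, top, width, height] in pixels, round what is visible of it).
The state is a dict: "t": time; "q": joint angles; "qd": joint speeds; "joint_efforts": joint torques, N m; "eef_pos": TCP position; "ee_rot": TCP orientation; "force": force on the tool from outside, world axes, zero at the start; "moment": the same for the moment, N m; "width": finger opening in m; "gripper_force": force on a finger pad.
Only numpy, scipy, OpenCV 4.12 (cv2) and the standard library are available. Lean on these libraries where they do the work, as an engineer would, in place of code of your own. Each camera call takes 0.05 s, during which the arm holds its last target. There are 200 camera calls.

## Working session

There is one attempt and no reset: what is moved stays moved. The work goes in short steps, Python scripts to look and compute and a shell command to move; the robot and the scene stay as the last step left them, time stands still between calls to the robot, and variables do not carry over. Pictures are saved under pics/ and viewed, at most 14 in all, crops included, and the job is handed in when it is done.

```bash
ls; mkdir -p pics
python3 - <<'E'
from station import arm
import cv2
for n in ("scene","top"):
    p,d=arm.grab_frame(n); cv2.imwrite(f"pics/{n}0.png",p[:,:,::-1])
    c=arm.get_calibration(n); print(n,c)
s=arm.get_state(); print(s, arm.hold_point_z)
E
```

```text
pics
scene {'mtx': array([[402.29758947,   0.        , 322.44902131],
       [  0.        , 402.29758947, 197.19023735],
       [  0.        ,   0.        ,   1.        ]]), 'R': array([[-0.22299385,  0.97481907,  0.00123147],
       [ 0.62244072,  0.14335787, -0.7694258 ],
       [-0.75022749, -0.17081071, -0.63873501]]), 't': array([ 0.03006195, -0.26769999,  1.47650192])}
top {'mtx': array([[364.74113514,   0.        , 328.28486549],
       [  0.        , 364.74113514, 202.23226161],
       [  0.        ,   0.        ,   1.        ]]), 'R': array([[-0.00285287, -0.99995019, -0.00956484],
       [-0.99812987,  0.00343147, -0.06103262],
       [ 0.0610624 ,  0.00937283, -0.99808994]]), 't': array([0.11177475, 0.50975231, 1.1224121 ])}
{'t': 0.1, 'q': array([-9.93893169e-01,  3.59333430e-01,  1.11690843e-02, -2.97173786e-04,
       -1.22408082e+00, -2.88099556e-01]), 'qd': array([-0.00158038, -0.00205491,  0.00333491,  0.00048538,  0.00047308,
        0.00063131]), 'joint_efforts': array([-9.53773269e-04, -5.84161949e+01,  2.93753189e+01,  7.01559618e+00,
        1.01743321e-02, -4.92200115e-05]), 'eef_pos': array([ 0.19209861, -0.64664998,  0.22571476]), 'ee_rot': array([ 3.14012415e+00, -1.43831591e-04, -2.85289013e+00]), 'force': array([ 0.24697829, -0.3178547 , -1.08581764]), 'moment': array([-0.00715504,  0.02468092,  0.03609098]), 'gripper_force': 0.0, 'width': 0.0873526628365853} 0.0188
```

View pics/top0.png

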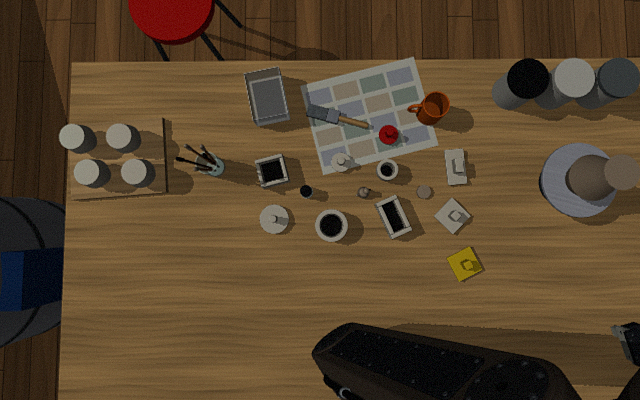

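View pics/scene0.png

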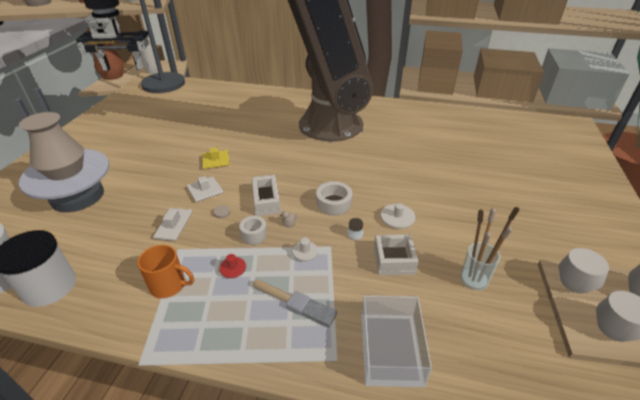

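Top view shows: large lid (274,219), small lid (342,161), square lid (453,215) and oblong lid (456,167). It also shows large pot (331,225), small pot (387,170), square pot (271,170), oblong pot (394,216), bird (364,192) and jar (215,165). The red and yellow ones are decoys.

```bash
cat > h.py <<'E'
from station import arm
import numpy as np, cv2
def cloud(cam,d):
    c=arm.get_calibration(cam); v,u=np.indices(d.shape)
    k=np.linalg.inv(c["mtx"]); r=np.stack([u,v,np.ones_like(u)],-1)@k.T*d[...,None]
    return (r-c["t"])@c["R"]
def measure(thing,cam,zr,seed=None,verbose=True):
    p,d=arm.grab_frame(cam); P=cloud(cam,d)
    out=[]
    for x in arm.trace(thing,cam)[:3]:
        m=x["mask"]&(d>0); 
        if m.sum()<20: continue
        m=cv2.dilate(m.astype(np.uint8),np.ones((3,3)))>0
        m&=(P[...,2]>zr[0])&(P[...,2]<zr[1])&(d>0)
        if m.sum()<10: continue
        q=P[m]; (cx,cy),(w,h),a=cv2.minAreaRect((q[:,:2]*1000).astype(np.float32))
        e=x["extent"]; col=p[m].mean(0).astype(int)
        print(thing,cam,round(x["score"],2),[int(i) for i in e],"rect c %.0f %.0f wh %.0f %.0f a %.0f"%(cx,cy,w,h,a),"mean",(q.mean(0)*1000).astype(int),col)
E
python3 - <<'E'
from h import *
for s in ("large","small","square","oblong"):
  for cam in ("top","scene"):
    measure(f"lid_{s}_mid",cam,(.009,.022)); measure(f"pot_{s}_mouth",cam,(.038,.052))
for cam in ("top","scene"):
    measure("bird",cam,(.005,.06)); measure("brush_jar",cam,(.01,.3))
E
```

```text
lid_large_mid top 0.82 [262, 203, 28, 30] rect c 458 280 wh 89 87 a 90 mean [458 279  15] [125 120 107]
pot_large_mouth top 0.71 [329, 155, 18, 12] rect c 637 72 wh 22 21 a 42 mean [636  71  45] [120 115 102]
pot_large_mouth top 0.7 [178, 141, 47, 35] rect c 624 467 wh 61 61 a 30 mean [621 464  45] [66 68 59]
pot_large_mouth top 0.59 [314, 208, 32, 36] rect c 439 102 wh 97 97 a 90 mean [438 101  44] [129 123 110]
lid_large_mid scene 0.83 [381, 206, 33, 22] rect c 461 280 wh 92 87 a 5 mean [468 280  14] [176 169 158]
pot_large_mouth scene 0.77 [314, 181, 40, 32] rect c 440 102 wh 98 99 a 84 mean [443 102  43] [172 164 154]
lid_small_mid top 0.76 [375, 122, 21, 20] rect c 724 -80 wh 60 59 a 29 mean [722 -78  14] [100  11  10]
lid_small_mid top 0.61 [326, 153, 23, 16] rect c 637 71 wh 60 58 a 88 mean [635  71  14] [122 116 104]
pot_small_mouth top 0.64 [378, 161, 18, 18] rect c 609 -71 wh 64 63 a 33 mean [609 -70  43] [125 119 106]
lid_small_mid scene 0.81 [219, 253, 22, 25] rect c 728 -79 wh 57 61 a 33 mean [731 -76  14] [155  63  59]
lid_small_mid scene 0.67 [295, 239, 23, 21] rect c 
[... 1051 characters left out ...]
p 0.17 [358, 185, 10, 15] rect c 545 -6 wh 15 15 a 62 mean [543  -6  41] [83 72 59]
lid_oblong_mid scene 0.64 [154, 208, 37, 33] rect c 623 -288 wh 114 61 a 5 mean [ 635 -280   14] [176 169 160]
pot_oblong_mouth scene 0.62 [248, 175, 33, 36] rect c 466 -89 wh 122 68 a 24 mean [471 -86  43] [175 167 158]
brush_jar top 0.65 [175, 144, 50, 29] rect c 628 469 wh 70 72 a 57 mean [624 468  99] [53 50 42]
bird scene 0.45 [280, 209, 16, 21] rect c 545 6 wh 27 46 a 36 mean [548   3  23] [143 129 114]
brush_jar scene 0.56 [460, 204, 60, 86] rect c 629 467 wh 69 73 a 67 mean [635 467  98] [121 113 100]
brush_jar scene 0.54 [372, 235, 45, 37] rect c 610 285 wh 91 89 a 15 mean [613 285  29] [139 131 122]
```

```bash
cat > plan.py <<'E'
import sys, numpy as np
from station import arm
x,y,z,yaw=map(float,sys.argv[1:]); s=arm.get_state(); p=s["eef_pos"]*1000; t=s["ee_rot"][2]
dx,dy=x-p[0],y-p[1]; c,n=np.cos(t),np.sin(t)
turn=-((yaw-np.degrees(t)+180)%360-180)/5
print("t %.2f pos"%s["t"],p.round(1),"yaw %.1f"%np.degrees(t),"w %.1f F"%(s["width"]*1000),s["force"].round(1))
print("row: %.3f %.3f %.3f %.2f"%((c*dx+n*dy)/25,(n*dx-c*dy)/25,-(z-p[2])/25,turn))
E
python3 plan.py 468 -275 120 -135
```

```text
t 2.10 pos [ 192.2 -647.   226.6] yaw -163.5 w 87.7 F [0.3 0.2 0.9]
row: -14.813 11.123 4.263 -5.69
```

```bash
python3 -m crank '[[[-1,0.75,0.3,-0.5],[-3,2.2,0.8,-1.2],[-5,3.7,1.4,-2],[-7,5.2,2,-3],[-9,6.7,2.6,-3.8],[-11,8.2,3.1,-4.6],[-13,9.7,3.7,-5.2],[-14.3,10.7,4.1,-5.7],[-14.8,11.12,4.26,-5.7],[-14.8,11.12,4.26,-5.7],[-14.8,11.12,4.26,-5.7]]]' 0; python3 plan.py 468 -275 20 -135
```

```text
t: 3.48
eef_pos: [0.4674, -0.2758, 0.1204]
ee_rot: [-3.141, 0.0, -2.356]
force: [-0.7, -0.6, -1.0]
width: 0.0875
gripper_force: 0.0
t 3.48 pos [ 467.4 -275.8  120.4] yaw -135.0 w 87.5 F [-0.7 -0.6 -1. ]
row: -0.041 0.006 4.014 0.00
```

```bash
python3 -m crank '[[[0,0,1,0],[0,0,2,0],[0,0,3,0],[0,0,3.7,0],[0,0,4,0],[0,0,4,0]]]'; python3 -m crank '[[[0,0,0,0],[0,0,0,0],[0,0,0,0],[0,0,0,0],[0,0,0,0],[0,0,0,0],[0,0,0,0]]]' 1 30;  python3 -m crank '[[[0,0,-0.5,0],[0,0,-1.5,0],[0,0,-3,0],[0,0,-5,0],[0,0,-6,0],[0,0,-6,0]]]'; python3 plan.py 608.5 284.5 170 -75.5
```

```text
t: 4.22
eef_pos: [0.4673, -0.2758, 0.0201]
ee_rot: [3.141, -0.0, -2.357]
force: [-0.3, -0.3, 0.3]
width: 0.0877
gripper_force: 0.0
t: 5.1
eef_pos: [0.4676, -0.2751, 0.02]
ee_rot: [3.141, -0.0, -2.355]
force: [-0.6, 1.8, 0.5]
width: 0.0236
gripper_force: 30.0
t: 5.85
eef_pos: [0.4689, -0.2755, 0.1731]
ee_rot: [-3.137, 0.003, -2.355]
force: [0.2, 0.9, -1.4]
width: 0.0238
gripper_force: 30.0
t 5.85 pos [ 468.9 -275.5  173.1] yaw -134.9 w 23.8 F [ 0.2  0.9 -1.4]
row: -19.800 11.871 0.123 -11.89
```

```bash
python3 -m crank '[[[-0.8,0.5,0,-0.5],[-2.4,1.4,0,-1.5],[-4.2,2.5,0,-2.6],[-6,3.6,0,-3.7],[-8,4.8,0,-4.9],[-10,6,0,-6],[-12,7.2,0,-7.2],[-14,8.4,0,-8.4],[-16,9.6,0,-9.6],[-17.8,10.7,0,-10.7],[-19.2,11.5,0,-11.5],[-19.8,11.87,0,-11.9]]]'; python3 -m crank '[[[0,0,0,0],[0,0,0,0],[0,0,0,0]]]'; python3 plan.py 608.5 284.5 67 -75.5;python3 - <<'E'
from h import *
measure("pot_square_mouth","scene",(.038,.052))
p,d=arm.grab_frame("scene"); P=cloud("scene",d); 
cv2.imwrite("pics/a.png",cv2.resize(p[140:300,300:540,::-1],None,fx=3,fy=3))
E
```

```text
t: 7.35
eef_pos: [0.607, 0.2866, 0.1683]
ee_rot: [3.139, -0.001, -1.314]
force: [-0.3, -0.0, -2.0]
width: 0.0237
gripper_force: 30.0
t: 7.72
eef_pos: [0.6073, 0.2837, 0.1702]
ee_rot: [3.141, 0.0, -1.318]
force: [0.5, -1.1, -1.2]
width: 0.0237
gripper_force: 30.0
t 7.72 pos [607.3 283.7 170.2] yaw -75.5 w 23.7 F [ 0.5 -1.1 -1.2]
row: -0.020 -0.056 4.129 -0.01
pot_square_mouth scene 0.67 [372, 235, 47, 39] rect c 609 285 wh 91 88 a 15 mean [612 284  43] [173 165 155]
```

View pics/a.png

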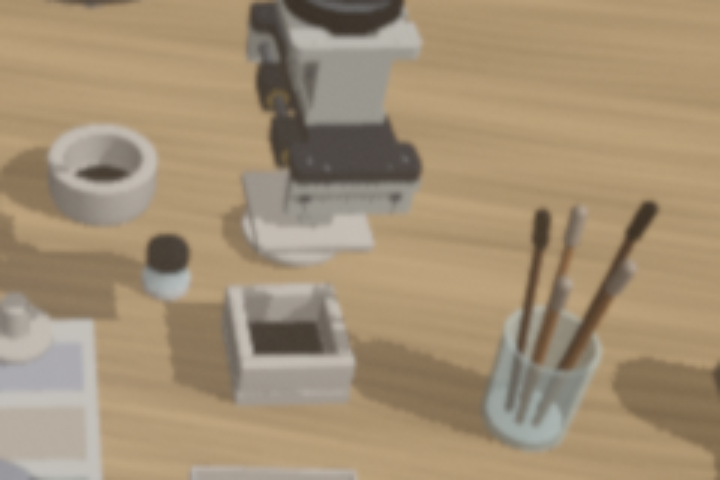

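The square lid is held level and lined up above the square pot (pot at 288,340 in the crop), clear of the jar. Lowering.

```bash
python3 -m crank '[[[0,0,1,0],[0,0,2,0],[0,-0.05,3,0],[0,-0.05,3.8,0],[0,-0.05,4.1,0],[0,-0.05,4.2,0],[0,-0.05,4.26,0],[0,-0.05,4.32,0],[0,-0.05,4.38,0],[0,-0.05,4.44,0],[0,-0.05,4.48,0],[0,-0.05,4.5,0]]]'; python3 plan.py 608.5 284.5 57 -75.5
```

```text
t: 9.38
eef_pos: [0.6086, 0.2851, 0.0575]
ee_rot: [3.141, -0.0, -1.317]
force: [-0.1, -0.7, -1.5]
width: 0.0236
gripper_force: 30.0
t 9.38 pos [608.6 285.1  57.5] yaw -75.5 w 23.6 F [-0.1 -0.7 -1.5]
row: 0.023 0.010 0.019 0.01
```

```bash
python3 -m crank '[[[0,0,0.02,0],[0,0,0.04,0],[0,0,0.04,0]]]'; python3 -m crank '[[[0,0,0,0],[0,0,0,0],[0,0,0,0],[0,0,0,0]]]' 0.3; python3 -m crank '[[[0,0,-0.5,0],[0,0,-1.5,0],[0,0,-3,0],[0,0,-5,0],[0,0,-5.5,0],[0,0,-5.5,0]]]' 0;  python3 plan.py 460 280 120 -75.5
```

```text
t: 9.75
eef_pos: [0.6087, 0.2851, 0.057]
ee_rot: [-3.141, 0.0, -1.317]
force: [-2.2, -1.0, 4.3]
width: 0.024
gripper_force: 30.0
t: 10.25
eef_pos: [0.6087, 0.2851, 0.0565]
ee_rot: [3.142, -0.0, -1.317]
force: [0.0, -0.6, -1.2]
width: 0.0579
gripper_force: 0.0
t: 11.0
eef_pos: [0.609, 0.2855, 0.1958]
ee_rot: [-3.139, 0.001, -1.317]
force: [0.4, 0.5, -0.5]
width: 0.0875
gripper_force: 0.0
t 11.00 pos [609.  285.5 195.8] yaw -75.5 w 87.5 F [ 0.4  0.5 -0.5]
row: -1.285 5.826 3.034 0.01
```

```bash
python3 -m crank '[[[-0.2,1,0.3,0],[-0.6,2.6,0.8,0],[-1,4.4,1.8,0],[-1.2,5.5,2.6,0],[-1.28,5.83,3.03,0],[-1.28,5.83,4.5,0],[-1.28,5.83,6,0],[-1.28,5.83,6.8,0],[-1.28,5.83,7.03,0],[-1.28,5.83,7.03,0]]]'; python3 plan.py 460 280 20 -75.5;  python3 -m crank '[[[0,0,0,0],[0,0,0,0],[0,0,0,0],[0,0,0,0],[0,0,0,0],[0,0,0,0],[0,0,0,0]]]' 1 30;  python3 -m crank '[[[0,0,-0.5,0],[0,0,-1.5,0],[0,0,-3,0],[0,0,-4,0],[0,0,-4,0],[0,0,-4,0]]]'; python3 plan.py 440 102 120 -75.5
```

```text
t: 12.25
eef_pos: [0.4599, 0.2795, 0.0181]
ee_rot: [3.141, -0.001, -1.317]
force: [-0.7, 0.7, 0.4]
width: 0.0877
gripper_force: 0.0
t 12.25 pos [459.9 279.5  18.1] yaw -75.5 w 87.7 F [-0.7  0.7  0.4]
row: -0.019 -0.008 -0.075 0.01
t: 13.12
eef_pos: [0.4594, 0.2794, 0.0183]
ee_rot: [3.141, -0.0, -1.317]
force: [-1.5, -0.2, 2.3]
width: 0.0233
gripper_force: 30.6
t: 13.88
eef_pos: [0.4591, 0.2791, 0.1181]
ee_rot: [3.141, 0.0, -1.317]
force: [-0.0, -0.7, -1.4]
width: 0.0232
gripper_force: 30.0
t 13.88 pos [459.1 279.1 118.1] yaw -75.5 w 23.2 F [-0.  -0.7 -1.4]
row: 6.667 2.518 -0.076 0.01
```

```bash
python3 -m crank '[[[0.8,0.3,0,0],[2.3,0.9,0,0],[4.2,1.6,0,0],[5.8,2.2,0,0],[6.5,2.45,0,0],[6.67,2.52,0,0],[6.67,2.52,0.8,0],[6.67,2.52,1.6,0],[6.67,2.52,2,0],[6.67,2.52,2.12,0],[6.67,2.52,2.12,0]]]'; python3 plan.py 440 102 55.3 -75.5
```

```text
t: 15.25
eef_pos: [0.4407, 0.1026, 0.0655]
ee_rot: [-3.141, -0.0, -1.316]
force: [-0.9, -0.6, -0.7]
width: 0.0234
gripper_force: 30.0
t 15.25 pos [440.7 102.6  65.5] yaw -75.4 w 23.4 F [-0.9 -0.6 -0.7]
row: 0.015 0.032 0.407 0.01
```

```bash
python3 -m crank '[[[0,0.03,0.08,0],[0,0.03,0.16,0],[0,0.03,0.24,0],[0,0.03,0.3,0],[0,0.03,0.34,0],[0,0.03,0.38,0],[0,0.03,0.4,0],[0,0.03,0.42,0],[0,0.03,0.42,0]]]'; python3 -m crank '[[[0,0,0,0],[0,0,0,0],[0,0,0,0],[0,0,0,0]]]' 0.3; python3 -m crank '[[[0,0,-0.5,0],[0,0,-1.5,0],[0,0,-3,0],[0,0,-5,0],[0,0,-5.5,0],[0,0,-5.5,0]]]' 0;  python3 plan.py 638.5 71.5 120 -75.5
```

```text
t: 16.38
eef_pos: [0.4398, 0.1021, 0.0557]
ee_rot: [-3.141, -0.0, -1.317]
force: [-4.6, -0.2, 11.8]
width: 0.0235
gripper_force: 30.0
t: 16.88
eef_pos: [0.4397, 0.102, 0.0547]
ee_rot: [3.141, -0.0, -1.317]
force: [-0.2, -0.2, -0.2]
width: 0.0572
gripper_force: 0.0
t: 17.62
eef_pos: [0.44, 0.1023, 0.1934]
ee_rot: [-3.139, 0.001, -1.317]
force: [-0.2, 0.2, 0.6]
width: 0.0878
gripper_force: 0.0
t 17.62 pos [440.  102.3 193.4] yaw -75.5 w 87.8 F [-0.2  0.2  0.6]
row: 3.188 -7.376 2.938 0.01
```

```bash
python3 -m crank '[[[0.4,-0.9,0,0],[1.1,-2.6,0,0],[2,-4.5,0.5,0],[2.7,-6.3,1.2,0],[3.1,-7.2,2.2,0],[3.19,-7.38,3,0],[3.19,-7.38,3.3,0],[3.19,-7.38,4.5,0],[3.19,-7.38,6,0],[3.19,-7.38,6.7,0],[3.19,-7.38,6.92,0],[3.19,-7.38,6.92,0]]]'; python3 plan.py 638.5 71.5 20 -75.5;  python3 -m crank '[[[0,0,0,0],[0,0,0,0],[0,0,0,0],[0,0,0,0],[0,0,0,0],[0,0,0,0],[0,0,0,0]]]' 1 30;  python3 -m crank '[[[0,0,-0.5,0],[0,0,-1.5,0],[0,0,-3,0],[0,0,-4.5,0],[0,0,-5,0],[0,0,-5,0],[0,0,-5,0]]]'; python3 plan.py 609.5 -71 145 -75.5
```

```text
t: 19.12
eef_pos: [0.6387, 0.0715, 0.0202]
ee_rot: [-3.141, -0.0, -1.316]
force: [-0.1, 0.3, -0.7]
width: 0.0877
gripper_force: 0.0
t 19.12 pos [638.7  71.5  20.2] yaw -75.4 w 87.7 F [-0.1  0.3 -0.7]
row: -0.002 0.010 0.009 0.02
t: 20.0
eef_pos: [0.6381, 0.0711, 0.0192]
ee_rot: [3.141, -0.0, -1.317]
force: [-1.0, -0.2, -0.3]
width: 0.0232
gripper_force: 30.6
t: 20.88
eef_pos: [0.6374, 0.071, 0.1429]
ee_rot: [3.139, 0.0, -1.317]
force: [0.3, -0.3, -1.5]
width: 0.0238
gripper_force: 30.0
t 20.88 pos [637.4  71.  142.9] yaw -75.5 w 23.8 F [ 0.3 -0.3 -1.5]
row: 5.219 2.507 -0.083 0.01
```

```bash
python3 -m crank '[[[0.8,0.4,0,0],[2,1,0,0],[3.6,1.7,0,0],[4.7,2.25,0,0],[5.15,2.46,0,0],[5.22,2.51,0,0],[5.22,2.51,0.3,0],[5.22,2.51,1.2,0],[5.22,2.51,2.2,0],[5.22,2.51,2.9,0],[5.22,2.51,3.05,0],[5.22,2.51,3.05,0]]]'; python3 plan.py 609.5 -71 56.5 -75.5
```

```text
t: 22.38
eef_pos: [0.6107, -0.0706, 0.0682]
ee_rot: [3.142, -0.0, -1.316]
force: [-0.0, 0.1, -0.4]
width: 0.0231
gripper_force: 30.0
t 22.38 pos [610.7 -70.6  68.2] yaw -75.4 w 23.1 F [-0.   0.1 -0.4]
row: 0.004 0.050 0.467 0.02
```

```bash
python3 -m crank '[[[0,0.04,0.1,0],[0,0.04,0.2,0],[0,0.04,0.28,0],[0,0.04,0.36,0],[0,0.04,0.4,0],[0,0.04,0.43,0],[0,0.04,0.46,0],[0,0.04,0.48,0],[0,0.04,0.48,0]]]'; python3 -m crank '[[[0,0,0,0],[0,0,0,0],[0,0,0,0],[0,0,0,0]]]' 0.3; python3 -m crank '[[[0,0,-0.5,0],[0,0,-1.5,0],[0,0,-3,0],[0,0,-5,0],[0,0,-5.5,0],[0,0,-5.5,0]]]' 0;  python3 plan.py 622.5 -288.5 120 -175
```

```text
t: 23.5
eef_pos: [0.6095, -0.0711, 0.0565]
ee_rot: [-3.141, -0.0, -1.317]
force: [-1.3, 0.4, 4.0]
width: 0.0235
gripper_force: 30.0
t: 24.0
eef_pos: [0.6094, -0.0711, 0.0559]
ee_rot: [3.142, 0.0, -1.317]
force: [0.2, -0.0, 0.0]
width: 0.0576
gripper_force: 0.0
t: 24.75
eef_pos: [0.6099, -0.071, 0.1952]
ee_rot: [-3.139, -0.0, -1.317]
force: [0.2, -0.5, 0.3]
width: 0.0874
gripper_force: 0.0
t 24.75 pos [609.9 -71.  195.2] yaw -75.5 w 87.4 F [ 0.2 -0.5  0.3]
row: 8.547 1.696 3.008 19.91
```

```bash
python3 -m crank '[[[0.6,0.1,0,1.5],[1.6,0.3,0,3.5],[2.8,0.5,0,5.6],[4,0.8,0,7.7],[5.2,1,0,9.8],[6.4,1.25,0,11.9],[7.5,1.5,0.5,14],[8.2,1.65,1,16],[8.5,1.69,1.6,18],[8.55,1.7,2.2,19.5],[8.55,1.7,2.8,19.9],[8.55,1.7,3,19.9]]]'; python3 -m crank '[[[0,0,0,0],[0,0,0,0]]]'; python3 plan.py 622.5 -288.5 20 -175
```

```text
t: 26.25
eef_pos: [0.6209, -0.2883, 0.1164]
ee_rot: [3.141, -0.003, -3.052]
force: [0.4, -0.8, -0.3]
width: 0.0874
gripper_force: 0.0
t: 26.5
eef_pos: [0.6224, -0.2887, 0.1192]
ee_rot: [-3.141, 0.001, -3.052]
force: [0.0, 0.3, -0.4]
width: 0.0876
gripper_force: 0.0
t 26.50 pos [ 622.4 -288.7  119.2] yaw -174.9 w 87.6 F [ 0.   0.3 -0.4]
row: -0.004 0.006 3.969 0.02
```

```bash
python3 -m crank '[[[0,0,1,0],[0,0,2,0],[0,0,3,0],[0,0,3.7,0],[0,0,3.97,0],[0,0,3.97,0]]]'; python3 -m crank '[[[0,0,0,0],[0,0,0,0],[0,0,0,0],[0,0,0,0],[0,0,0,0],[0,0,0,0],[0,0,0,0]]]' 1 30;  python3 plan.py 622 -288 20 -175; python3 -m crank '[[[0,0,-0.5,0],[0,0,-1.5,0],[0,0,-3,0],[0,0,-5,0],[0,0,-6,0],[0,0,-6,0]]]'; python3 plan.py 465.5 -89 170 -156
```

```text
t: 27.25
eef_pos: [0.6221, -0.2887, 0.0195]
ee_rot: [-3.141, -0.0, -3.053]
force: [-0.4, -0.0, 0.3]
width: 0.0877
gripper_force: 0.0
t: 28.12
eef_pos: [0.622, -0.2887, 0.0193]
ee_rot: [-3.142, 0.0, -3.053]
force: [-0.8, 0.0, -1.2]
width: 0.0237
gripper_force: 30.0
t 28.12 pos [ 622.  -288.7   19.3] yaw -175.0 w 23.7 F [-0.8  0.  -1.2]
row: -0.003 0.030 -0.027 0.01
t: 28.88
eef_pos: [0.6232, -0.289, 0.1729]
ee_rot: [-3.14, 0.005, -3.053]
force: [0.5, -0.4, -1.7]
width: 0.0238
gripper_force: 30.0
t 28.88 pos [ 623.2 -289.   172.9] yaw -174.9 w 23.8 F [ 0.5 -0.4 -1.7]
row: 5.579 8.527 0.114 -3.79
```

```bash
python3 -m crank '[[[0.4,0.6,0,-0.3],[1.2,1.8,0,-0.8],[2.2,3.3,0,-1.5],[3.2,4.9,0,-2.2],[4.2,6.4,0,-2.8],[5.1,7.8,0,-3.4],[5.5,8.4,0,-3.75],[5.58,8.53,0.3,-3.8],[5.58,8.53,1.5,-3.8],[5.58,8.53,3,-3.8],[5.58,8.53,4.1,-3.8],[5.58,8.53,4.15,-3.8]]]';python3 -m crank '[[[0,0,0,0],[0,0,0,0]]]'; python3 plan.py 465.5 -89 56.5 -156
```

```text
t: 30.38
eef_pos: [0.4628, -0.0894, 0.0632]
ee_rot: [3.14, -0.005, -2.723]
force: [0.1, -0.5, -1.2]
width: 0.0237
gripper_force: 30.0
t: 30.62
eef_pos: [0.4652, -0.0886, 0.0666]
ee_rot: [-3.141, 0.002, -2.722]
force: [-0.3, -0.7, -1.1]
width: 0.0239
gripper_force: 30.0
t 30.62 pos [465.2 -88.6  66.6] yaw -156.0 w 23.9 F [-0.3 -0.7 -1.1]
row: -0.004 -0.021 0.403 0.01
```

```bash
python3 -m crank '[[[0,0,0.08,0],[0,0,0.16,0],[0,0,0.24,0],[0,0,0.3,0],[0,0,0.34,0],[0,0,0.38,0],[0,0,0.41,0],[0,0,0.43,0],[0,0,0.43,0]]]'; python3 -m crank '[[[0,0,0,0],[0,0,0,0],[0,0,0,0],[0,0,0,0]]]' 0.3; python3 -m crank '[[[0,0,-0.5,0],[0,0,-1.5,0],[0,0,-3,0],[0,0,-5,0],[0,0,-5.5,0],[0,0,-5.5,0]]]' 0;  python3 plan.py 300 -400 250 -156
```

```text
t: 31.75
eef_pos: [0.4643, -0.0886, 0.0561]
ee_rot: [-3.141, 0.0, -2.721]
force: [-7.1, 2.9, 17.4]
width: 0.0235
gripper_force: 30.0
t: 32.25
eef_pos: [0.4642, -0.0886, 0.0547]
ee_rot: [3.142, -0.0, -2.722]
force: [-0.9, 0.1, 1.3]
width: 0.0578
gripper_force: 0.0
t: 33.0
eef_pos: [0.4646, -0.0884, 0.1935]
ee_rot: [-3.141, 0.003, -2.722]
force: [-0.3, 0.9, -0.4]
width: 0.0876
gripper_force: 0.0
t 33.00 pos [464.6 -88.4 193.5] yaw -156.0 w 87.6 F [-0.3  0.9 -0.4]
row: 11.092 -8.700 -2.261 0.01
```

Retreat to clear the view and check.

```bash
python3 -m crank '[[[0.8,-0.6,-0.6,0],[2.2,-1.7,-1,0],[4,-3.1,-1.4,0],[5.8,-4.5,-1.8,0],[7.6,-5.9,-2,0],[9.4,-7.3,-2.2,0],[10.6,-8.3,-2.2,0],[11,-8.7,-2.2,0],[11,-8.7,-2.2,0],[11,-8.7,-2.2,0]]]'
python3 - <<'E'
from h import *
for s in ("large","small","square","oblong"):
    measure(f"lid_{s}_mid","top",(.046,.059)); 
    measure(f"pot_{s}_mouth","scene",(.008,.040)); 
measure("bird","scene",(.005,.06))
p,d=arm.grab_frame("scene")
cv2.imwrite("pics/b.png",cv2.resize(p[130:300,160:460,::-1],None,fx=2.6,fy=2.6))
E
```

```text
t: 34.25
eef_pos: [0.3019, -0.3984, 0.2467]
ee_rot: [3.14, -0.0, -2.721]
force: [0.2, -0.4, -0.1]
width: 0.0873
gripper_force: 0.0
lid_large_mid top 0.86 [315, 210, 31, 31] rect c 440 103 wh 92 92 a 20 mean [440 103  52] [129 124 111]
pot_large_mouth scene 0.8 [319, 194, 36, 18] rect c 470 107 wh 43 97 a 11 mean [478 109  24] [142 134 123]
lid_small_mid top 0.67 [373, 158, 25, 18] rect c 610 -70 wh 58 59 a 0 mean [608 -69  52] [124 119 106]
lid_small_mid top 0.55 [378, 123, 19, 22] rect c 725 -80 wh 16 18 a 0 mean [725 -79  47] [108  10   8]
lid_small_mid top 0.48 [174, 142, 52, 34] rect c 624 467 wh 61 62 a 35 mean [622 466  52] [64 64 55]
pot_small_mouth scene 0.86 [238, 226, 27, 16] rect c 626 -64 wh 32 65 a 25 mean [632 -60  24] [145 138 129]
lid_square_mid top 0.86 [257, 153, 31, 35] rect c 607 285 wh 86 84 a 14 mean [607 283  51] [115 110  99]
lid_square_mid top 0.7 [447, 247, 32, 34] rect c 319 -308 wh 22 23 a 25 mean [ 320 -308   48] [140 117  15]
pot_square_mouth scene 0.92 [371, 243, 45, 30] rect c 637 271 wh 121 63 a 62 mean [645 285  23] [144 136 127]
lid_oblong_mid top 0.93 [375, 194, 34, 43] rect c 464 -89 wh 115 65 a 21 mean [462 -87  51] [125 120 107]
pot_oblong_mouth scene 0.98 [251, 174, 25, 41] rect c 476 -58 wh 60 129 a 81 mean [519 -64  24] [157 150 141]
bird scene 0.62 [280, 210, 15, 19] rect c 546 7 wh 28 47 a 31 mean [549   3  23] [142 128 113]
bird scene 0.27 [236, 231, 28, 17] rect c 628 -63 wh 31 65 a 25 mean [633 -60  28] [147 140 131]
```

View pics/b.png

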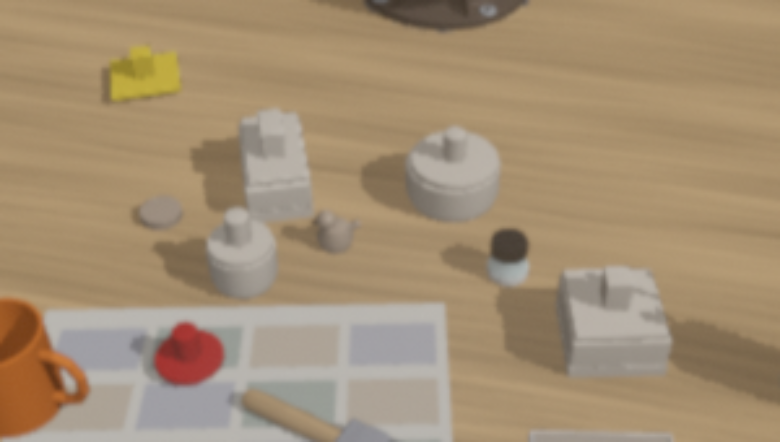

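All four lids are flat on their own pots: oblong (275,160), large (453,170), small (240,250), square (613,320). The bird at (335,230) has not moved.

```bash
python3 -c "
from station import arm
print(arm.job_done())"
```

```text
the job is handed in; nothing more can be done
None
```

All four lids are on their own pots, seated flat and in line by the final camera check, with the bird unmoved and the arm kept clear of the brush jar; the job was handed in at about 35 s, and no verdict was shown.

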